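# Gather the sample-tube caps in the tray's marked corner

## Robot

A 6-joint arm with a two-finger parallel gripper is mounted at the origin on the work surface. World frame = base frame: x ahead of the robot, y to its left, z up, the work surface at z = 0. Lengths are in m, angles in degrees, forces in N, time in s.
With the tool pointing down it reaches from about 0.3 to 0.75 m from the base axis. Payload 8.5 kg.
Tool frame: the origin (TCP) lies midway between the tips of the shut fingers; the grasp point (between the pads) lies 19 mm behind it; z points along the fingers, y is the line along which they close (so a half turn about z gives the same grasp; the last joint's range is limited). The gripper opens to 85 mm and grips with 20 to 120 N. Pads are 22 mm wide; open, the fingers measure 114 mm over their backs; the gripper's body (76 mm by 85 mm) begins 54 mm behind the grasp point. The pads swing forward as they close: fully open they stand 13 mm farther back than shut.
Start: joints at [56.075, 21.807, 74.336, -0, 83.858, -12.336], TCP at [0.202, 0.511, 0.231] pointing down, gripper open.
Joint ranges: [-178.18, 178.18], [-50.72, 133.34], [12.68, 142.11], [-81.47, 261.47], [9.98, 163.14], [-165.26, 165.26]. Speed limits (degrees/s): [136.94, 136.94, 180, 180, 180, 180].

## Interface

Orientations are given as a 3x3 rotation matrix whose columns are the frame's x, y, z axes.
In Python, from rig import monitor, optics, close_job, models gives the robot as it stands.
- The arm moves only by the tool step_arm, never from a script. Its arguments are lists of equal length, an entry for each row: "fingers": the closure, from -1 (fully open) to 1 (shut); "travel": the shift along the tool's x, y, z scaled (see below), a list of three; "twist": the turn about the tool's z scaled (see below). In form: {"fingers": [fingers, ...], "travel": [[tx, ty, tz], ...], "twist": [twist, ...]}. A call has 1 to 10 rows; each row shifts and turns the commanded pose from where the row before left it, along the tool's axes as they then stand; what a row does not reach is not made up. The controller multiplies each number of a shift by 100 mm and each number of a turn by pi rad. A row lasts 1/8 s, in which the tool goes at most 62.5 mm and 10.7 degrees, less where a joint would pass 70% of its speed; a pose out of reach is approached as far as the arm can. A call with a number of a shift or a turn outside -1 to 1 is refused whole. A call with a gripper value outside its range is refused whole. The fingers move at their own pace and stop on an object; "force" is the grip in N (left out, the last holds). Time passes only in rows, so rows that do not move let the fingers close. It gives the time, the measured TCP pose, the force, the opening and the grip force at its end, in the units of the state.
- monitor.observe(): the state, without advancing time (a new reading comes with each control period).
- optics.get_image(name): name is "side" or "top" or "wrist"; returns (picture, depth): 420x560x3 uint8, blue, green, red; 420x560 float32, m along the optical axis (not along the pixel's ray), 0 where there is no reading.
- optics.get_calibration(name): a dict with "vertical_fov" (degrees; the focal length in pixels is half the picture's height over the tangent of half this angle, whatever the lens; pixels are square), "cx", "cy" (the principal point, pixels), "world_from_camera" (4x4, takes a point from camera to world coordinates). Camera axes: x right, y up, looking along -z (the intrinsics and any distortion apply to the point x, -y, -z); pixel columns grow to the right and rows downward; lengths in m; the calibration is good to about 2 mm. A picture is of the moment at which its call begins: read the wrist's pose just before it. get_calibration takes no time and is no camera call; for the wrist camera it gives the pose at the moment of the call.
- close_job(): hands the job in; it is judged then, once.
Trained networks look in the newest picture that a camera, given by its name, has taken for a name from the list of things; names that differ only in an ending like _2 or _b are one class to them, and where a whole thing is asked for, a point or a joint stands for the part that bears it (a point fixed in the world has none). Each returns a list of dicts, best first, with "confidence" (0 to 1); they miss things now and then, are a little off and sometimes report something else, mostly with a low value. They report only what shows in the picture. A call takes as long as a camera call.
- models.trace(camera, query): "mask" (420x560 bool, what is visible of it) and "point" ([column, row] in pixels, amid what is visible of it).
- models.landmark_of(camera, query): "point" ([column, row] in pixels: a listed point, or the origin of a listed thing).
The state is a dict: "time_s": time; "q": joint angles; "qvel": joint speeds; "joint_efforts": joint torques, N m; "position": TCP position; "tool_rot": TCP orientation; "ft_force": force on the tool from outside, world axes, zero at the start; "wrist_torque": the same for the moment, N m; "grip_width": finger opening in m; "gripper_force": force on a finger pad.
Only numpy, scipy, OpenCV 4.12 (cv2) and the standard library are available. Lean on these libraries where they do the work, as an engineer would, in place of code of your own. Each camera call takes 0.05 s, during which the arm holds its last target. There are 200 camera calls.

## Task

Put the orange cap and the steel bush from the bench into the blue tray with the white caps, while it stands flat. Then take the tray by its yellow corner tab and tilt it until all five pieces have slid together into the opposite, yellow-marked corner, and finish while still holding it tilted by the tab so I can scoop them out (its low corner may rest on the bench, but prop it on nothing else). Leave the bottle, thermometer and meter where they are.

Things in the scene. Friction and masses are not known exactly. Their poses are not given: they have to be found in the camera images.
- tray: loose blue open tray, 200 x 200 mm, walls 4 mm, rim 48 mm up, inner floor 7 mm up, 0.35 kg. Origin: centre of underside, z up, x, y along the sides. Tab outside corner (+x,+y); yellow-marked corner (-x,-y), on whose outer tip (-100,-100,0) mm the tray pivots when the tab is lifted in an arc. Slippery inside (friction 0.16): pieces slide from a 20 degree tilt, surely by 35
- tray_tab (a point): grip point on the yellow tab, an upright plate 10 mm thick along the tray's diagonal, 20 to 80 mm above the bench, reaching 47 mm out from the (+x,+y) corner; the point is at (117,117,66) mm in the tray frame, 24 mm outside the corner; pinch from above, across the diagonal. Axes as the tray's
- tray_corner (a point): inner floor corner under the yellow mark, at (-96,-96,7) mm in the tray frame; axes as the tray's
- cap_a: white ribbed screw cap, a disc of diameter 30 mm, 16 mm high, about 15 g, lying flat loose in the tray; origin at the centre of its underside, z up
- cap_b: white ribbed screw cap, a disc of diameter 30 mm, 16 mm high, about 15 g, lying flat loose in the tray; origin at the centre of its underside, z up
- cap_c: white ribbed screw cap, a disc of diameter 30 mm, 16 mm high, about 15 g, lying flat loose in the tray; origin at the centre of its underside, z up
- orange_cap: orange ribbed screw cap, a disc of diameter 34 mm, 20 mm high, about 20 g, lying flat on the bench to the left or right of the tray; origin at the centre of its underside, z up
- bush: stainless steel bush, a short tube of outer diameter 32 mm, bore 14 mm, 24 mm high, about 60 g, standing on the bench on the other side of the tray; origin at the centre of its underside, z along its bore
- reagent: bystander: white reagent bottle, diameter 76 mm, 150 mm high, standing; origin at the centre of its underside
- thermometer: bystander: orange hand-held thermometer lying flat, 180 x 80 x 37 mm (x, y, z); origin at the centre of its underside
- ph_meter: bystander: white bench meter, 150 x 130 x 60 mm (x, y, z); origin at the centre of its underside

How it is judged (in metres and radians):
On the way:
1. the orange cap and the bush are in the flat tray, let go (x of orange_cap in the frame of tray between -0.097 and 0.097 m and y of orange_cap in the frame of tray between -0.097 and 0.097 m and z of orange_cap in the frame of tray between 0 and 0.045 m and x of bush in the frame of tray between -0.097 and 0.097 m and y of bush in the frame of tray between -0.097 and 0.097 m and z of bush in the frame of tray between 0 and 0.045 m and angle between tray's own z axis and vertical below 0.1 rad and contact force between the fingers and orange_cap below 0.05 N and contact force between the fingers and bush below 0.05 N), for 0.2 s.
At the end, for the whole second after the job is handed in: All five pieces at rest in the tray, each origin within 100 mm of the yellow-marked inner floor corner; the tray still, tilted over 15 degrees, tab grip point over 120 mm above the bench, gripper within 50 mm of that point, fingers bearing on the tray with over 1 N, no bystander touching it (x of cap_a in the frame of tray between -0.097 and 0.097 m and y of cap_a in the frame of tray between -0.097 and 0.097 m and z of cap_a in the frame of tray between 0 and 0.045 m and distance between each of cap_a, cap_b, cap_c, orange_cap, bush and tray_corner below 0.1 m and linear speed of each of cap_a, cap_b, cap_c, orange_cap, bush, tray below 0.03 m/s and x of cap_b in the frame of tray between -0.097 and 0.097 m and y of cap_b in the frame of tray between -0.097 and 0.097 m and z of cap_b in the frame of tray between 0 and 0.045 m and x of cap_c in the frame of tray between -0.097 and 0.097 m and y of cap_c in the frame of tray between -0.097 and 0.097 m and z of cap_c in the frame of tray between 0 and 0.045 m and x of orange_cap in the frame of tray between -0.097 and 0.097 m and y of orange_cap in the frame of tray between -0.097 and 0.097 m and z of orange_cap in the frame of tray between 0 and 0.045 m and x of bush in the frame of tray between -0.097 and 0.097 m and y of bush in the frame of tray between -0.097 and 0.097 m and z of bush in the frame of tray between 0 and 0.045 m and angle between tray's own z axis and vertical above 0.26 rad and height (world z) of tray_tab above 0.12 m and contact force between the fingers and tray above 1 N and distance between the grasp point and tray_tab below 0.05 m and contact force between each of reagent, thermometer, ph_meter and tray below 0.1 N); the arm keeps its last pose, push and grip.
It fails at once if the bottle is disturbed: shifted more than 30 mm or tipped (distance of reagent from where it was at the start of the episode above 0.03 m or angle between reagent's own z axis and vertical above 0.3 rad).
It fails at once if the thermometer is disturbed: shifted more than 30 mm or tipped (distance of thermometer from where it was at the start of the episode above 0.03 m or angle between thermometer's own z axis and vertical above 0.3 rad).
It fails at once if the meter is disturbed: shifted more than 30 mm or tipped (distance of ph_meter from where it was at the start of the episode above 0.03 m or angle between ph_meter's own z axis and vertical above 0.3 rad).
It also fails if it takes over 64 s, if anything falls off the work surface, if the arm or the gripper's body presses on something with over 40 N, if the wrist force passes 120 N, or if a joint passes its speed limit or range.

## Working session

There is one attempt and no reset: what is moved stays moved. The work goes in short steps, Python scripts to look and compute and a tool call to move; the robot and the scene stay as the last step left them, time stands still between calls to the robot, and variables do not carry over. Pictures are saved under pics/ and viewed, at most 10 in all, crops included, and the job is handed in when it is done.

Besides the shell and the picture viewer there is one more tool, called after ">>>" as name(argument=value, ...), one argument or row to a line, values as JSON. step_arm: Moves the arm, as the interface text tells. Its arguments: {"type":"object","properties":{"fingers":{"type":"array","items":{"type":"number"}},"travel":{"type":"array","items":{"type":"array","items":{"type":"number"}}},"twist":{"type":"array","items":{"type":"number"}},"force":{"type":"number"}},"required":["fingers","travel","twist"]}

```bash
mkdir -p pics; cat > h.py <<'E'
import numpy as np, cv2
from rig import monitor, optics, close_job, models
def ray(cal,p):
    f=210/np.tan(np.radians(cal["vertical_fov"])/2)
    d=np.array([(p[0]-cal["cx"])/f,-(p[1]-cal["cy"])/f,-1.0])
    T=np.array(cal["world_from_camera"]); return T[:3,:3]@d,T[:3,3]
def atz(cal,p,z):
    d,o=ray(cal,p); return o+d*(z-o[2])/d[2]
def atdepth(cal,p,dep):
    d,o=ray(cal,p); return o+d*dep
def cloud(cal,depth,mask):
    r,c=np.nonzero(mask&(depth>0)); f=210/np.tan(np.radians(cal["vertical_fov"])/2)
    z=depth[r,c]; P=np.c_[(c-cal["cx"])/f*z,-(r-cal["cy"])/f*z,-z]
    T=np.array(cal["world_from_camera"]); return P@T[:3,:3].T+T[:3,3]
E
python3 - <<'E'
from h import *
print(optics.get_calibration("top"))
for c in ["top","side"]:
    im,d=optics.get_image(c); cv2.imwrite(f"pics/{c}0.png",im)
    cal=optics.get_calibration(c)
    for n in ["tray","cap_a","orange_cap","bush","reagent","thermometer","ph_meter"]:
        for r in models.trace(c,n)[:4]:
            P=cloud(cal,d,r["mask"])
            if len(P): print(c,n,round(r["confidence"],2),np.round(r["point"]),len(P),np.round(np.percentile(P,[2,50,98],axis=0),3).tolist())
    for n in ["tray","tray_tab","tray_corner","orange_cap","bush"]:
        for r in models.landmark_of(c,n)[:2]: print(c,n,round(r["confidence"],2),np.round(r["point"],1), np.round(atz(cal,r["point"],{"tray_tab":.066,"tray_corner":.007}.get(n,0)),3))
s=monitor.observe(); print(s["time_s"],s["tool_rot"],s["position"])
E
```

```text
{'vertical_fov': 49.792142385083, 'cx': 282.15272640368613, 'cy': 203.11718006715034, 'world_from_camera': array([[ 0.0135877 ,  0.98115951, -0.19272101,  0.30666352],
       [-0.99990539,  0.01292035, -0.00471921, -0.01884283],
       [-0.00214028,  0.1927669 ,  0.98124224,  1.32372188],
       [ 0.        ,  0.        ,  0.        ,  1.        ]])}
top tray 0.71 [268. 208.] 4895 [[0.435, -0.115, 0.0], [0.552, 0.029, 0.008], [0.664, 0.145, 0.053]]
top cap_a 0.4 [294. 204.] 74 [[0.554, -0.053, 0.018], [0.566, -0.04, 0.023], [0.58, -0.028, 0.028]]
top orange_cap 0.53 [171. 216.] 105 [[0.508, 0.298, 0.002], [0.52, 0.311, 0.02], [0.535, 0.326, 0.025]]
top reagent 0.91 [111. 193.] 863 [[0.536, 0.444, 0.013], [0.563, 0.465, 0.102], [0.601, 0.503, 0.153]]
top thermometer 0.58 [174. 155.] 1655 [[0.618, 0.268, 0.01], [0.701, 0.307, 0.035], [0.79, 0.352, 0.041]]
top ph_meter 0.83 [436. 212.] 2510 [[0.461, -0.532, 0.014], [0.539, -0.454, 0.043], [0.615, -0.381, 0.064]]
top tray 0.88 [268.4 208.7] [0.549 0.028 0.   ]
top tray_tab 0.73 [322.5 191.8] [ 0.588 -0.127  0.066]
top tray_corner 0.77 [2
[... 724 characters left out ...]
, 0.032], [0.793, 0.367, 0.04]]
side ph_meter 0.63 [352. 330.] 4141 [[0.46, -0.541, 0.014], [0.535, -0.474, 0.041], [0.619, -0.396, 0.061]]
side tray 0.61 [271.7 216.2] [0.55  0.021 0.   ]
side tray 0.25 [286.3 223.1] [ 0.579 -0.029  0.   ]
side tray_tab 0.57 [306.5 226. ] [ 0.593 -0.135  0.066]
side tray_corner 0.7 [244.4 194.4] [0.507 0.16  0.007]
side orange_cap 0.61 [235.7 169.9] [0.533 0.332 0.   ]
side bush 0.49 [232.2 151.7] [0.564 0.469 0.   ]
side bush 0.45 [306.8 299.2] [ 0.503 -0.321  0.   ]
1.3 [[-9.29842118e-01  3.67958742e-01 -9.83655122e-06]
 [ 3.67958743e-01  9.29842118e-01 -7.85447574e-06]
 [ 6.25631660e-06 -1.09228674e-05 -1.00000000e+00]] [0.20235894 0.51139149 0.23132661]
```

View pics/top0.png

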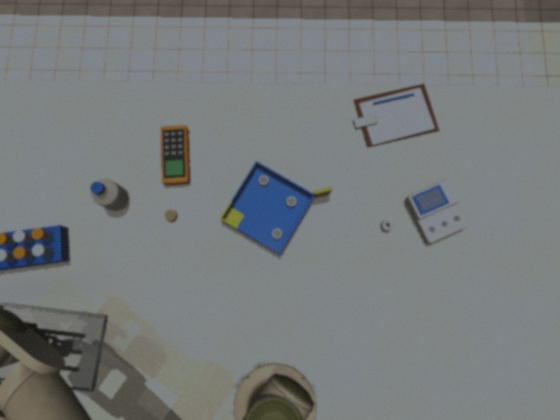

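```bash
python3 - <<'E'
from h import *
# lens residual check + refined positions by height filtering
im,d=optics.get_image("top"); cal=optics.get_calibration("top")
P=cloud(cal,d,np.ones(d.shape,bool)); 
def box(x,y,z,nm):
    m=(abs(P[:,0]-x[0])<x[1])&(abs(P[:,1]-y[0])<y[1])&(P[:,2]>z[0])&(P[:,2]<z[1]); Q=P[m]
    print(nm,len(Q),np.round((Q.min(0)+Q.max(0))/2,4),np.round(np.median(Q,axis=0),4),np.round(np.ptp(Q,axis=0),3)); return Q
box((.52,.04),(.312,.04),(.014,.03),"orange")
box((.5,.04),(-.32,.04),(.016,.03),"bush")
Q=box((.55,.17),(.02,.17),(.04,.056),"rim")
r=cv2.minAreaRect((Q[:,:2]*1000).astype(np.float32));print(r,cv2.boxPoints(r))
Q=box((.59,.06),(-.13,.07),(.068,.09),"tab")
if len(Q)>4: print(cv2.minAreaRect((Q[:,:2]*1000).astype(np.float32)))
E
```

```text
orange 109 [0.523  0.3133 0.0208] [0.523  0.313  0.0199] [0.032 0.033 0.013]
bush 84 [ 0.5014 -0.317   0.0222] [ 0.5014 -0.3179  0.0228] [0.03  0.032 0.012]
rim 491 [0.5468 0.0084 0.048 ] [0.5587 0.0311 0.0476] [0.271 0.313 0.016]
((549.71630859375, 9.178146362304688), (234.08224487304688, 225.1223602294922), 60.53274917602539) [[ 394.1408    -37.35041 ]
 [ 590.1407   -148.09396 ]
 [ 705.2918     55.706703]
 [ 509.29193   166.45026 ]]
tab 75 [ 0.5893 -0.128   0.0766] [ 0.5876 -0.1276  0.079 ] [0.022 0.051 0.016]
((588.7871704101562, -128.36895751953125), (10.57349967956543, 51.990203857421875), 16.755807876586914)
```

The picture shows the tray at about (270,208), with its tab at (322,191) and its yellow corner at (233,217). The white caps are at (263,180), (291,201) and (277,233). The orange cap is at (171,216) and the bush at (386,226), which agrees with the networks. I'll move above the orange cap.

>>> step_arm(
  fingers=[-1,-1,-1,-1,-1,-1,-1,-1,-1],
  travel=[
    [-0.464,-0.083,0.164],
    [-0.464,-0.083,0.164],
    [-0.464,-0.083,0.164],
    [-0.464,-0.083,0.164],
    [-0.464,-0.083,0.164],
    [-0.464,-0.083,0.164],
    [-0.464,-0.083,0.164],
    [-0.464,-0.083,0.164],
    [0,0,0],
  ],
  twist=[0,0,0,0,0,0,0,0,0],
)

```text
time_s: 2.48
position: [0.5249, 0.311, 0.0985]
tool_rot: [[-0.928, 0.371, -0.002], [0.371, 0.928, -0.001], [0.001, -0.001, -1.0]]
ft_force: [0.7, 0.4, 0.6]
grip_width: 0.0855
gripper_force: 0.0
```

```bash
cat > w.py <<'E'
from h import *
import sys
def look(n,hz):
    s=monitor.observe(); cal=optics.get_calibration("wrist"); im,d=optics.get_image("wrist")
    cv2.imwrite(f"pics/w_{n}_{s['time_s']:.1f}.png",im); print(s["time_s"],np.round(s["position"],4),f"pics/w_{n}_{s['time_s']:.1f}.png")
    R=np.array(s["tool_rot"])
    for r in models.trace("wrist",n)[:2]:
        P=cloud(cal,d,r["mask"]); P=P[P[:,2]>hz]
        if len(P)<20: continue
        (x,y),rad=cv2.minEnclosingCircle((P[:,:2]*1000).astype(np.float32))
        c=np.array([x/1000,y/1000,0]); m=np.median(P,axis=0)
        print(n,round(r["confidence"],2),len(P),"circ",np.round(c,4),round(rad,1),"med",np.round(m,4),"toolshift",np.round((R.T@(c-s["position"]))*10,3))
    for r in models.landmark_of("wrist",n)[:1]: print("lm",np.round(atz(cal,r["point"],0),4),r["confidence"])
if __name__=="__main__": look(sys.argv[1],float(sys.argv[2]))
E
python3 w.py orange_cap 0.014
```

```text
2.475 [0.5249 0.311  0.0985] pics/w_orange_cap_2.5.png
orange_cap 0.76 1545 circ [0.5258 0.3157 0.    ] 17.2 med [0.5248 0.3161 0.0209] toolshift [0.008 0.049 0.985]
lm [0.5271 0.3161 0.    ] 0.91
```

>>> step_arm(
  fingers=[-1,-1,-1,-1,-1,1,1,1,1,1],
  travel=[
    [0.01,0.05,0.2],
    [0,0,0.25],
    [0,0,0.25],
    [0,0,0.24],
    [0,0,0],
    [0,0,0],
    [0,0,0],
    [0,0,0],
    [0,0,0],
    [0,0,0],
  ],
  twist=[0,0,0,0,0,0,0,0,0,0],
  force=30,
)

```text
time_s: 3.88
position: [0.5243, 0.3183, 0.0071]
tool_rot: [[-0.93, 0.368, 0.001], [0.368, 0.93, 0.001], [-0.001, 0.001, -1.0]]
ft_force: [-2.6, 0.6, 5.9]
grip_width: 0.0326
gripper_force: 29.6
```

>>> step_arm(
  fingers=[1,1,1,1,1,1,1,1,1],
  travel=[
    [0,0,-0.3],
    [0,0,-0.4],
    [0,0,-0.4],
    [-0.18,-0.44,0],
    [-0.18,-0.44,0],
    [-0.18,-0.44,0],
    [-0.18,-0.44,0],
    [-0.18,-0.44,0],
    [0,0,0],
  ],
  twist=[0,0,0,0,0,0,0,0,0],
)

```text
time_s: 5.0
position: [0.5269, 0.0778, 0.1164]
tool_rot: [[-0.928, 0.372, 0.0], [0.372, 0.928, -0.0], [-0.0, -0.0, -1.0]]
ft_force: [0.5, 0.3, -0.4]
grip_width: 0.0329
gripper_force: 30.0
```

```bash
python3 - <<'E'
from h import *
im,d=optics.get_image("wrist"); cv2.imwrite("pics/w2.png",im); cal=optics.get_calibration("wrist")
for n,z in [("cap_a",.023),("tray_corner",.007),("tray",0)]:
    for r in models.landmark_of("wrist",n)[:4]: print(n,round(r["confidence"],2),np.round(r["point"]),np.round(atz(cal,r["point"],z),3))
E
```

```text
cap_a 0.95 [181. 296.] [ 0.565 -0.03   0.023]
cap_a 0.65 [171. 185.] [0.474 0.008 0.023]
tray_corner 0.92 [375. 158.] [0.516 0.164 0.007]
tray_corner 0.73 [294. 319.] [0.635 0.048 0.007]
tray 0.65 [241. 244.] [0.547 0.031 0.   ]
```

View pics/w2.png

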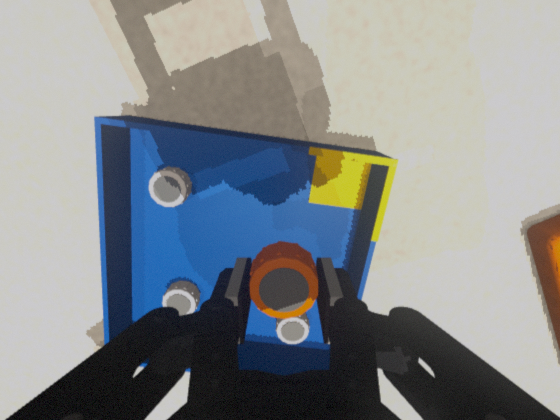

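The cap is held over the tray. The white caps at (170,187), (180,298) and (293,330) are clear of the fingers, and the yellow corner is at (375,160). I'll lower and release with the fingers part open.

>>> step_arm(
  fingers=[1,1,1,1,-0.2,-0.2,-0.2,-0.2],
  travel=[
    [0,-0.08,0.25],
    [0,0,0.3],
    [0,0,0.3],
    [0,0,0.14],
    [0,0,0],
    [0,0,0],
    [0,0,0],
    [0,0,0],
  ],
  twist=[0,0,0,0,0,0,0,0],
)

```text
time_s: 6.2
position: [0.524, 0.073, 0.0177]
tool_rot: [[-0.93, 0.368, 0.001], [0.368, 0.93, -0.0], [-0.001, 0.0, -1.0]]
ft_force: [0.5, -0.0, -0.7]
grip_width: 0.0513
gripper_force: 0.0
```

>>> step_arm(
  fingers=[-0.2,-0.2,-0.2,-1,-1,-1,-1,-1,-1,-1],
  travel=[
    [0,0,-0.3],
    [0,0,-0.4],
    [0,0,-0.4],
    [-0.175,-0.53,0],
    [-0.175,-0.53,0],
    [-0.175,-0.53,0],
    [-0.175,-0.53,0],
    [-0.175,-0.53,0],
    [-0.175,-0.53,0],
    [-0.175,-0.53,0.15],
  ],
  twist=[0,0,0,0,0,0,0,0,0,0],
)

```text
time_s: 7.45
position: [0.5013, -0.3194, 0.1132]
tool_rot: [[-0.93, 0.368, 0.002], [0.368, 0.93, -0.002], [-0.003, -0.001, -1.0]]
ft_force: [0.8, 0.4, -0.7]
grip_width: 0.0854
gripper_force: 0.0
```

>>> step_arm(
  fingers=[-1],
  travel=[
    [0,0,0.1],
  ],
  twist=[0],
)

```text
time_s: 7.58
position: [0.5004, -0.3206, 0.1014]
tool_rot: [[-0.928, 0.372, 0.0], [0.372, 0.928, -0.001], [-0.001, -0.001, -1.0]]
ft_force: [0.4, 1.2, 0.1]
grip_width: 0.0856
gripper_force: 0.0
```

```bash
python3 w.py bush 0.017
```

```text
7.575 [ 0.5004 -0.3206  0.1014] pics/w_bush_7.6.png
bush 0.92 1168 circ [ 0.504  -0.3176  0.    ] 15.9 med [ 0.5026 -0.3173  0.0243] toolshift [-0.022  0.041  1.014]
lm [ 0.5015 -0.3171 -0.    ] 0.83
```

>>> step_arm(
  fingers=[-1,-1,-1,-1,-1,1,1,1,1,1],
  travel=[
    [-0.02,0.04,0.2],
    [0,0,0.25],
    [0,0,0.25],
    [0,0,0.23],
    [0,0,0],
    [0,0,0],
    [0,0,0],
    [0,0,0],
    [0,0,0],
    [0,0,0],
  ],
  twist=[0,0,0,0,0,0,0,0,0,0],
  force=40,
)

```text
time_s: 8.98
position: [0.5049, -0.3143, 0.0102]
tool_rot: [[-0.93, 0.368, 0.001], [0.368, 0.93, -0.001], [-0.002, -0.001, -1.0]]
ft_force: [-0.4, 1.0, 6.4]
grip_width: 0.0307
gripper_force: 39.2
```

>>> step_arm(
  fingers=[1,1,1,1],
  travel=[
    [0,0,-0.3],
    [0,0,-0.4],
    [0,0,-0.4],
    [0,0,0],
  ],
  twist=[0,0,0,0],
)

```text
time_s: 9.48
position: [0.5055, -0.3149, 0.1224]
tool_rot: [[-0.93, 0.368, 0.005], [0.368, 0.93, -0.004], [-0.006, -0.002, -1.0]]
ft_force: [-0.7, 1.2, -1.3]
grip_width: 0.0301
gripper_force: 39.9
```

>>> step_arm(
  fingers=[1,1,1,1,1,1,1,1],
  travel=[
    [0.118,0.471,0],
    [0.118,0.471,0],
    [0.118,0.471,0],
    [0.118,0.471,0],
    [0.118,0.471,0],
    [0.118,0.471,0],
    [0.118,0.471,0],
    [0,0,0.1],
  ],
  twist=[0,0,0,0,0,0,0,0],
)

```text
time_s: 10.48
position: [0.5488, 0.0257, 0.1085]
tool_rot: [[-0.931, 0.364, -0.0], [0.364, 0.931, 0.0], [0.0, 0.0, -1.0]]
ft_force: [-0.1, -0.3, -0.2]
grip_width: 0.0306
gripper_force: 40.0
```

>>> step_arm(
  fingers=[1,1,1,1,-0.2,-0.2,-0.2,-0.2],
  travel=[
    [0,0,0.25],
    [0,0,0.3],
    [0,0,0.3],
    [0,0,0.08],
    [0,0,0],
    [0,0,0],
    [0,0,0],
    [0,0,0],
  ],
  twist=[0,0,0,0,0,0,0,0],
)

```text
time_s: 11.48
position: [0.549, 0.0228, 0.016]
tool_rot: [[-0.93, 0.368, -0.0], [0.368, 0.93, -0.0], [0.0, -0.0, -1.0]]
ft_force: [-0.4, 0.1, -0.1]
grip_width: 0.051
gripper_force: 0.0
```

>>> step_arm(
  fingers=[-0.2,-0.2,-0.2,-0.2,-0.2,-0.2,-0.2,-0.2,-0.2,-0.2],
  travel=[
    [0,0,-0.3],
    [0,0,-0.4],
    [0,0,-0.4],
    [0,0,-0.4],
    [0,0,0],
    [0,0,0],
    [0,0,0],
    [0,0,0],
    [0,0,0],
    [0,0,0],
  ],
  twist=[0,0,0,0,0.048,0.048,0.048,0.048,0.048,0.048],
)

```text
time_s: 12.72
position: [0.5489, 0.0229, 0.166]
tool_rot: [[-0.281, 0.96, -0.0], [0.96, 0.281, 0.0], [0.0, -0.0, -1.0]]
ft_force: [-0.5, 1.0, 0.6]
grip_width: 0.051
gripper_force: 0.0
```

```bash
cat > tab.py <<'E'
from h import *
import sys
s=monitor.observe(); R=np.array(s["tool_rot"]); p=np.array(s["position"]); cal=optics.get_calibration("wrist"); im,d=optics.get_image("wrist")
cv2.imwrite(f"pics/t{s['time_s']:.1f}.png",im); print(s["time_s"],np.round(p,4),"tooly",np.degrees(np.arctan2(R[1,1],R[0,1])))
for n,z in [("tray_tab",.066),("tray_corner",.007),("tray",0),("cap_a",.023),("orange_cap",.007),("bush",.007)]:
    for r in models.landmark_of("wrist",n)[:3]: print(n,round(r["confidence"],2),np.round(r["point"]),np.round(atz(cal,r["point"],z),3))
P=cloud(cal,d,np.ones(d.shape,bool))
m=(P[:,2]>.066)&(P[:,2]<.09)&(abs(P[:,0]-.589)<.06)&(abs(P[:,1]+.128)<.06); Q=P[m]
print(len(Q))
if len(Q)>20:
    r=cv2.minAreaRect((Q[:,:2]*1000).astype(np.float32)); print(r, np.percentile(Q[:,2],[5,50,95]))
    c=np.array([*r[0],0])/1000; print("shift",np.round((R.T@(c-p))*10,3))
E
python3 tab.py
```

```text
12.725 [0.5489 0.0229 0.166 ] tooly 16.291567963652263
tray_tab 0.9 [279. 367.] [ 0.591 -0.13   0.066]
tray_corner 0.71 [290.  30.] [0.515 0.163 0.007]
tray_corner 0.18 [283. 187.] [0.548 0.03  0.007]
tray 0.68 [284. 187.] [0.55  0.028 0.   ]
cap_a 0.93 [285. 252.] [ 0.568 -0.031  0.023]
cap_a 0.66 [372. 197.] [0.63  0.047 0.023]
cap_a 0.58 [203. 193.] [0.476 0.007 0.023]
orange_cap 0.97 [276. 134.] [0.527 0.076 0.007]
orange_cap 0.5 [201. 192.] [0.471 0.001 0.007]
bush 0.91 [282. 192.] [0.549 0.025 0.007]
bush 0.43 [374. 197.] [0.638 0.045 0.007]
bush 0.42 [284. 254.] [ 0.57  -0.04   0.007]
342
((588.4644775390625, -113.49535369873047), (9.823359489440918, 26.64144515991211), 14.180636405944824) [0.06786328 0.07959143 0.08122501]
shift [-1.42  -0.002  1.66 ]
```

>>> step_arm(
  fingers=[-0.2,-0.2,-0.2,-0.2,-0.2],
  travel=[
    [-0.395,0,0],
    [-0.395,0,0],
    [-0.395,0,0],
    [-0.395,-0.02,0.3],
    [0,0,0],
  ],
  twist=[0.008,0,0,0,0],
  force=25,
)

```text
time_s: 13.7
position: [0.5886, -0.1319, 0.1337]
tool_rot: [[-0.259, 0.966, -0.004], [0.966, 0.259, 0.001], [0.002, -0.003, -1.0]]
ft_force: [0.1, 0.4, 0.0]
grip_width: 0.0513
gripper_force: 0.0
```

```bash
python3 tab.py
```

```text
13.7 [ 0.5886 -0.1319  0.1337] tooly 15.01911895751076
tray_tab 0.7 [286. 224.] [ 0.592 -0.13   0.066]
tray_tab 0.57 [290.  89.] [ 0.57  -0.042  0.066]
cap_a 0.85 [291.  89.] [ 0.571 -0.039  0.023]
bush 0.44 [288. 226.] [ 0.599 -0.152  0.007]
1079
((591.9230346679688, -126.31238555908203), (10.012473106384277, 51.97494125366211), 15.268956184387207) [0.07692785 0.08017424 0.08152155]
shift [0.042 0.051 1.337]
```

>>> step_arm(
  fingers=[-0.2,-0.2,-0.2,-0.2,1,1,1,1,1],
  travel=[
    [0.02,0.046,0.2],
    [0,0,0.3],
    [0,0,0.36],
    [0,0,0],
    [0,0,0],
    [0,0,0],
    [0,0,0],
    [0,0,0],
    [0,0,0],
  ],
  twist=[0,0,0,0,0,0,0,0,0],
  force=25,
)

```text
time_s: 15.18
position: [0.5937, -0.127, 0.0517]
tool_rot: [[-0.262, 0.965, 0.002], [0.965, 0.262, -0.001], [-0.002, 0.002, -1.0]]
ft_force: [-1.0, 0.3, 6.2]
grip_width: 0.0099
gripper_force: 26.7
```

>>> step_arm(
  fingers=[1,1,1,1,1,1,1,1],
  travel=[
    [0.036,0,-0.132],
    [0.036,0,-0.132],
    [0.046,0,-0.129],
    [0.046,0,-0.129],
    [0.058,0,-0.124],
    [0.058,0,-0.124],
    [0,0,0],
    [0,0,0],
  ],
  twist=[0,0,0,0,0,0,0,0],
)

```text
time_s: 16.18
position: [0.586, -0.0999, 0.1271]
tool_rot: [[-0.261, 0.965, 0.0], [0.965, 0.261, -0.0], [-0.0, 0.0, -1.0]]
ft_force: [0.6, -1.7, -0.7]
grip_width: 0.0096
gripper_force: 24.7
```

```bash
cat > st.py <<'E'
from h import *
s=monitor.observe(); print(s["time_s"],np.round(s["position"],4))
im,d=optics.get_image("side"); cal=optics.get_calibration("side"); P=cloud(cal,d,models.trace("side","tray")[0]["mask"])
n=f"pics/s{s['time_s']:.1f}.png"; cv2.imwrite(n,cv2.resize(im[120:300,190:390],(800,720))[:600]); print(n)
f=P[(P[:,2]>.005)]; 
best=0;rng=np.random.default_rng(0)
for _ in range(500):
    a=f[rng.choice(len(f),3,False)]; nn=np.cross(a[1]-a[0],a[2]-a[0]); l=np.linalg.norm(nn)
    if l<1e-5: continue
    nn/=l; nn*=np.sign(nn[2]); k=(abs((f-a[0])@nn)<.003).sum()
    if k>best and nn[2]>.6: best,bn=k,nn
print("plane",best,len(f),np.round(bn,3),"tilt",np.degrees(np.arccos(bn[2])))
E
python3 st.py
```

```text
16.175 [ 0.586  -0.0999  0.1271]
pics/s16.2.png
plane 566 2099 [-0.068  0.26   0.963] tilt 15.592098773422673
```

Tilt is 15.6° in the right direction. I'll continue to 35°.

>>> step_arm(
  fingers=[1,1,1,1,1,1,1,1,1,1],
  travel=[
    [0.068,0,-0.119],
    [0.068,0,-0.119],
    [0.078,0,-0.112],
    [0.078,0,-0.112],
    [0.088,0,-0.105],
    [0.088,0,-0.105],
    [0.097,0,-0.097],
    [0.097,0,-0.097],
    [0,0,0],
    [0,0,0],
  ],
  twist=[0,0,0,0,0,0,0,0,0,0],
)

```text
time_s: 17.52
position: [0.5687, -0.0359, 0.2137]
tool_rot: [[-0.261, 0.965, 0.0], [0.965, 0.261, 0.0], [0.0, 0.0, -1.0]]
ft_force: [-0.5, -0.3, -1.7]
grip_width: 0.0097
gripper_force: 26.2
```

>>> step_arm(
  fingers=[1,1,1,1],
  travel=[
    [0,0,0],
    [0,0,0],
    [0,0,0],
    [0,0,0],
  ],
  twist=[0,0,0,0],
)

```text
time_s: 18.02
position: [0.5687, -0.0359, 0.2137]
tool_rot: [[-0.261, 0.965, 0.0], [0.965, 0.261, 0.0], [0.0, 0.0, -1.0]]
ft_force: [0.9, 0.0, -1.6]
grip_width: 0.0099
gripper_force: 26.2
```

```bash
python3 st.py; python3 - <<'E'
from h import *
im,d=optics.get_image("top"); cv2.imwrite("pics/top35.png",cv2.resize(im[150:270,200:360],(800,600)))
cal=optics.get_calibration("top")
for n in ["cap_a","orange_cap","bush","tray_corner"]:
    for r in models.trace("top",n)[:4]:
        P=cloud(cal,d,r["mask"]); 
        if len(P): print(n,round(r["confidence"],2),np.round(r["point"]),len(P),np.round(np.median(P,axis=0),3))
E
```

```text
18.025 [ 0.5687 -0.0359  0.2137]
pics/s18.0.png
plane 438 1528 [-0.512 -0.584  0.63 ] tilt 50.926156956638714
cap_a 0.62 [235. 226.] 90 [0.491 0.116 0.053]
cap_a 0.39 [229. 208.] 115 [0.551 0.136 0.049]
orange_cap 0.51 [109. 196.] 866 [0.564 0.464 0.102]
orange_cap 0.49 [242. 212.] 47 [0.534 0.103 0.072]
orange_cap 0.43 [226. 217.] 70 [0.513 0.154 0.04 ]
orange_cap 0.41 [236. 227.] 104 [0.492 0.117 0.052]
bush 0.5 [237. 214.] 113 [0.52  0.125 0.059]
bush 0.37 [437. 210.] 2457 [ 0.539 -0.454  0.043]
tray_corner 0.83 [240. 184.] 1673 [0.594 0.114 0.071]
```

View pics/top35.png

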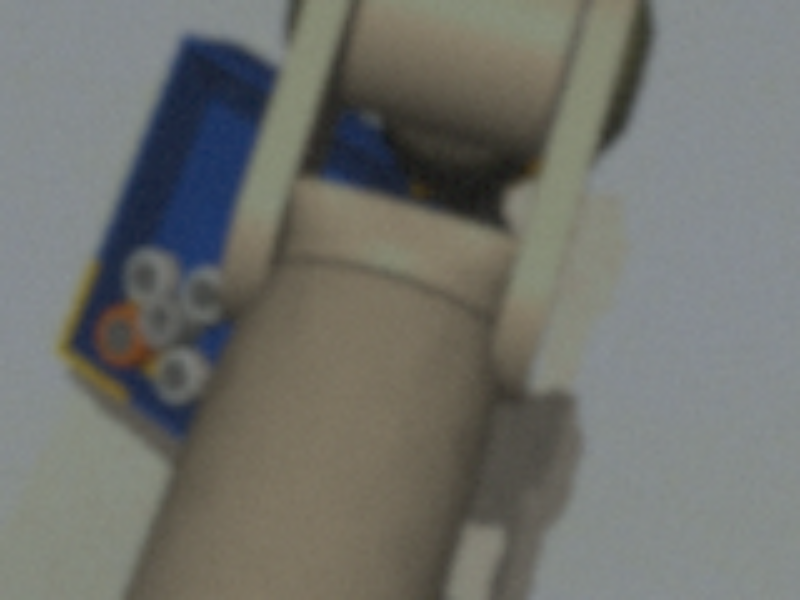

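```bash
python3 - <<'E'
from h import *
cal=optics.get_calibration("top"); t=np.radians(35); piv=np.array([.512,.167,0])
h=np.array([.262,-.965,0]); u=h*np.cos(t)+[0,0,np.sin(t)]; n=-h*np.sin(t)+[0,0,np.cos(t)]; v=np.cross(n,u)
for nm,p,H in [("corner",(66,352),.048),("orange",(120,335),.027),("bush",(162,315),.031),("a",(150,275),.023),("b",(205,290),.023),("c",(180,375),.023)]:
    d,o=ray(cal,(200+p[0]/5,150+p[1]/5)); q=o+d*((piv+n*H-o)@n)/(d@n)-piv
    U,V=q@u*1000-5.7,q@v*1000; print(nm,"diag",round(U),"side",round(V),"dist",round(np.hypot(U,V)))
E
```

```text
corner diag 6 side -3 dist 7
orange diag 30 side 0 dist 30
bush diag 67 side 0 dist 67
a diag 58 side 27 dist 64
b diag 94 side 6 dist 95
c diag 63 side -34 dist 71
```

The crop shows all five pieces packed in the marked corner: orange cap at (120,335), bush at (162,315), white caps at (150,275), (205,290) and (180,375). They touch one another. The farthest cap measures 95 mm from the corner, but the orange cap reads 30 mm where it must sit at 24, so the readings are about 6 mm too far. Contact geometry puts the farthest cap at no more than 88 mm.

```bash
python3 -c "
from rig import close_job
print(close_job())"
```

```text
the job is handed in; nothing more can be done
None
```

The orange cap and bush went into the flat tray, and the tray is now held by its tab at about 35° with all five pieces together in the yellow-marked corner; the farthest cap is about 88 mm from it (limit 100 mm, raw reading 95 mm), and the job is handed in with no verdict returned.

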